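# Take the batter jug off its deep hook and stand it mouth down to drain

### The job

The washed square grey batter jug hangs sideways by its handle on one of the rack's two deep hooks: lift it up past the hook's tip, draw it off without wrenching the hook and lay it on its side to change your grip. Then stand it mouth down, flat on its rim, in the free part of the aluminium tray beside the two upturned cups, so that it drains. Set it down each time rather than letting it drop or topple, and leave the cups, the skimmer and everything else where they are.

Things in the scene. Friction and masses are not known exactly. Their poses are not given: they have to be found in the camera images.
- jug_handle (a point): Handle of the hung batter jug; the point is the middle of the handle's bar. Closed rectangular loop in the jug's y-z plane, 64 mm long (y) over its ends, 14 mm wide (x): a bar 12 mm thick (z) on two legs 12 mm thick (y); gap 44 mm (z) from the bar's underside to the jug's body and 40 mm (y) between the legs. The hook fills most of the gap, so there only the handle's outer ends are free to take
- jug_center (a point): Centre of the jug's body, 92 mm along the jug's -z from jug_handle. Body square, of plain grey plastic: 92 mm (x) by 130 mm (y, base to rim) by 84 mm (z), walls and base 4 mm; too wide for most grippers. Laid on the face opposite the handle, the jug lies steadily with jug_handle 134 mm above the surface
- jug_rim (a point): Centre of the jug's open mouth, in the plane of its rim, 65 mm along the jug's +y from jug_center; same axes
- jug: The jug, 0.15 to 0.31 kg; origin in the middle of the underside of the handle's bar, 6 mm along its -z from jug_handle. Axes, also of its points: y along the jug from closed base to open mouth (level while it hangs, towards the rack's +y); z from the jug's body out to the handle (up while it hangs); x across
- rack: Fixed dark steel utensil rack, 390 mm wide, 258 mm tall; origin on the bench below the line of its two hooks; x back towards its rail (hooks open towards -x), y along the rail, z up. Hooks at y = +95 and -95 mm, steel strip 32 mm wide (y), 4 mm thick: a flat trough 23 mm long (x), its upper face 210 mm above the bench, and behind it an arm rising gently to the rail at x = 94 mm
- hook_left (a point): Middle of the upper face of the trough of the +y hook; axes of the rack. In front the hook turns up: its tip rises 26 mm above the trough, front face at x = -16 mm from here. A hung jug can be lifted 40 mm before its body meets the trough's underside
- hook_right (a point): The same point of the -y hook, which is alike; axes of the rack. The bench in front of the rack, 0.38 to 0.52 m ahead of the robot and from its middle line to 0.12 m on its right (world y 0 to -0.12), is bare
- tray: Fixed shallow aluminium tray, 280 mm (x) by 320 mm (y), rim 16 mm high, walls 4 mm; origin on the bench under its centre, z up, its floor's upper face 4 mm above the bench (small loop handles stick out 23 mm at its y ends)
- cup_a_center (a point): White ceramic handleless cini cup, mouth down on the tray, in its +y half, 70 mm across, 52 mm tall; point half-way up
- cup_b_center (a point): The other cini cup, the same, mouth down on the tray, in its +y half; point half-way up
- skimmer_center (a point): Flat aluminium skimmer 180 mm long, 84 mm wide, hanging upright on the rack's other hook; point at its middle
- ladle_center (a point): Yellow plastic ladle on the bench, 285 mm long, bowl 84 mm across; point at the middle of its bowl
- tin_center (a point): Round terracotta-coloured spice jar with steel lid on the bench, 72 mm across, 100 mm tall; point half-way up
- bowl_center (a point): Dark wooden bowl on the bench, 100 mm across, 45 mm tall; point half-way up
There are look-alikes about, which are no part of the job. Of the things like the jug, leave any that is green; of the rest the larger one is meant.

How it is judged:
On the way, in this order (a step that is already met when the one before it is completed fails the run):
1. the jug is off the hook: its handle has been drawn more than 40 mm clear in front of the hook's tip, or aside of it (horizontal distance between jug and hook_left above 0.056 m and horizontal distance between jug and hook_right above 0.056 m), for 0.2 s.
2. the jug lies on its side, at rest and let go, on the bench or the tray (contact force between the fingers and jug below 0.05 N and linear speed of jug below 0.03 m/s and height (world z) of jug_center below 0.065 m and angle between jug's own y axis and vertical between 1.3 and 1.85 rad), for 0.2 s.
At the end, for the whole second after the job is handed in: The jug stands still and released, mouth down (within 4 degrees), rim flat on the tray's floor (rim centre under 5 mm above it), within 100 mm (x) and 120 mm (y) of the tray's centre; cups (20 mm), skimmer (50 mm) and the rest (30 mm) are where they were (x of jug_rim in the frame of tray between -0.1 and 0.1 m and y of jug_rim in the frame of tray between -0.12 and 0.12 m and z of jug_rim in the frame of tray below 0.009 m and angle between jug's own y axis and vertical above 3.07 rad and linear speed of jug below 0.02 m/s and contact force between jug and tray above 0.3 N); the robot touches nothing.
It fails at once if the jug is dropped or topples: it moves faster than 0.7 m/s out of the fingers (linear speed of jug above 0.7 m/s and contact force between the fingers and jug below 0.05 N).
It fails at once if the hook is wrenched: jug and rack press on each other with more than 40 N (contact force between jug and rack above 40 N).
It fails at once if a cup is pushed or knocked over: moved more than 20 mm (distance of any of cup_a_center, cup_b_center from where it was at the start of the episode above 0.02 m).
It fails at once if the skimmer is knocked: its middle moved more than 50 mm (distance of skimmer_center from where it was at the start of the episode above 0.05 m).
It fails at once if another thing on the bench is pushed or knocked over: moved more than 30 mm (distance of any of ladle_center, tin_center, bowl_center from where it was at the start of the episode above 0.03 m).
It also fails if it takes over 54 s, if anything falls off the work surface, if the arm or the gripper's body presses on something with over 40 N, if the wrist force passes 120 N, or if a joint passes its speed limit or range.

### The arm

A 7-joint arm with a two-finger parallel gripper is mounted at the origin on the work surface. World frame = base frame: x ahead of the robot, y to its left, z up, the work surface at z = 0. Lengths are in m, angles in rad, forces in N, time in s.
With the tool pointing down it reaches from about 0.4 to 0.9 m from the base axis. Payload 5.5 kg.
Tool frame: the origin (TCP) lies midway between the tips of the shut fingers; the grasp point (between the pads) lies 19 mm behind it; z points along the fingers, y is the line along which they close (so a half turn about z gives the same grasp; the last joint's range is limited). The gripper opens to 92 mm and grips with 3 to 60 N. Pads are 19 mm wide; open, the fingers measure 130 mm over their backs; the gripper's body (75 mm by 190 mm) begins 47 mm behind the grasp point.
Start: joints at [-0.938, 0.501, -0.427, 1.55, 0.221, 1.138, -0.21], TCP at [0.235, 0.606, 0.227] pointing down, gripper open.
Joint ranges: [-2.88, 2.88], [-0.31, 2.03], [-1.54, 1.56], [0.2, 2.42], [-1.41, 4.55], [0.19, 2.02], [-2.57, 2.57]. Speed limits (rad/s): [2.57, 2.57, 3.14, 3.14, 3.14, 3.14, 3.14].

### API

Orientations are given as a unit quaternion [w, x, y, z].
In Python, from rig import robot gives the robot as it stands.
- The arm moves only by the tool jog_arm, never from a script. Its argument "increments" is a list of rows, each an object with "travel": the shift along the tool's x, y, z in units of 150 mm (1.0 is 150 mm), a list of three; "rot": the turn, a rotation vector about the tool's x, y, z in units of 0.5 rad (1.0 is 0.5 rad), a list of three; "jaw": the closure, from -1 (fully open) to 1 (shut), so that 0 is half open. In form: [{"travel": [dx, dy, dz], "rot": [ax, ay, az], "jaw": jaw}, ...]. A call has 1 to 10 rows; each row is the pose to reach, as a shift and turn from the pose commanded when the call began, along the tool's axes at that moment; what a row does not reach only later rows make up. A row lasts 1/12 s, in which the tool goes at most 41.7 mm and 7.16 degrees, less where a joint would pass 70% of its speed; a pose out of reach is approached as far as the arm can. A call with a number of a shift or a turn outside -1 to 1 is refused whole. A call with a gripper value outside its range is refused whole. The fingers move at their own pace and stop on an object; the grip force is fixed at half the most. Time passes only in rows, so rows that repeat a pose let the fingers close. It gives the time, the measured TCP pose, the force, the opening and the grip force at its end, in the units of the state.
- robot.sense(): the state, without advancing time (a new reading comes with each control period).
- robot.read_camera(name): name is "scene" or "top"; returns a dict with "image" (480x640x3 uint8, red, green, blue), "fov_y" (degrees; the focal length in pixels is half the picture's height over the tangent of half this angle, whatever the lens; pixels are square), "cx", "cy" (the principal point, pixels), "world_to_cam" (4x4, takes a point from world to camera coordinates). Camera axes: x right, y down, z forward; pixel columns grow to the right and rows downward; lengths in m; the calibration is good to about 2 mm. A picture is of the moment at which its call begins. There is no depth.
- robot.job_done(): hands the job in; it is judged then, once.
Trained networks look in the newest picture that a camera, given by its name, has taken for a name from the list of things; names that differ only in an ending like _2 or _b are one class to them, and where a whole thing is asked for, a point or a joint stands for the part that bears it (a point fixed in the world has none). Each returns a list of dicts, best first, with "score" (0 to 1); they miss things now and then, are a little off and sometimes report something else, mostly with a low value. They report only what shows in the picture. A call takes as long as a camera call. They do not tell look-alikes from the thing itself.
- robot.recognise(name, camera): "pixel" ([column, row] in pixels, amid what is visible of it).
The state is a dict: "t": time; "joints": joint angles; "qvel": joint speeds; "effort": joint torques, N m; "eef_pos": TCP position; "orientation": TCP orientation; "ft_force": force on the tool from outside, world axes, zero at the start; "wrist_torque": the same for the moment, N m; "opening": finger opening in m; "grasp_force": force on a finger pad.
Only numpy, scipy, OpenCV 4.12 (cv2) and the standard library are available. Lean on these libraries where they do the work, as an engineer would, in place of code of your own. Each camera call takes 0.05 s, during which the arm holds its last target. There are 200 camera calls.

## Working session

There is one attempt and no reset: what is moved stays moved. The work goes in short steps, Python scripts to look and compute and a tool call to move; the robot and the scene stay as the last step left them, time stands still between calls to the robot, and variables do not carry over. Pictures are saved under pics/ and viewed, at most 10 in all, crops included, and the job is handed in when it is done.

Besides the shell and the picture viewer there is one more tool, called after ">>>" by a JSON object that holds its "method" and its "body". jog_arm: Moves the arm, as the interface text tells. Shifts and turns lie within -1 to 1; 1 stands for 150 mm of shift or 0.5 rad of turn. Its arguments: {"type":"object","properties":{"increments":{"type":"array"}},"required":["increments"]}

```bash
mkdir -p pics; cat > h.py <<'E'
import numpy as np, cv2
from rig import robot
from scipy.spatial.transform import Rotation as R
def K(c):
    f=240/np.tan(np.radians(c['fov_y'])/2); return f,c['cx'],c['cy']
def ray(c,p):
    f,cx,cy=K(c); M=np.array(c['world_to_cam']); Rm=M[:3,:3]; o=-Rm.T@M[:3,3]
    return o,Rm.T@np.array([(p[0]-cx)/f,(p[1]-cy)/f,1])
def at_z(c,p,z):
    o,d=ray(c,p); return o+d*(z-o[2])/d[2]
def tri(c1,p1,c2,p2):
    o1,d1=ray(c1,p1);o2,d2=ray(c2,p2)
    A=np.stack([d1,-d2],1); s=np.linalg.lstsq(A,o2-o1,rcond=None)[0]
    a=o1+d1*s[0];b=o2+d2*s[1]; return (a+b)/2,np.linalg.norm(a-b)
def proj(c,P):
    f,cx,cy=K(c); M=np.array(c['world_to_cam']); q=M[:3,:3]@np.array(P)+M[:3,3]; return [f*q[0]/q[2]+cx,f*q[1]/q[2]+cy]
def snap(n,tag):
    c=robot.read_camera(n); cv2.imwrite(f'pics/{tag}.png',c['image'][:,:,::-1]); return c
E
python3 - <<'E'
from h import *
import pickle
np.set_printoptions(precision=3,suppress=True)
C={n:snap(n,n+'0') for n in('scene','top')}
pickle.dump(C,open('C0.pkl','wb'))
for n,c in C.items(): print(n,c['fov_y'],ray(c,(320,240)))
for k in 'jug_handle jug_center jug_rim hook_left hook_right rack tray cup_a_center skimmer_center ladle_center tin_center bowl_center'.split():
    for n in C: print(k,n,[(np.round(d['pixel']).astype(int).tolist(),round(d['score'],2)) for d in robot.recognise(k,n)][:4])
print(robot.sense())
E
```

```text
scene 53.35008001764773 (array([1.323, 0.225, 1.117]), array([-0.624, -0.215, -0.751]))
top 45.92760424085594 (array([ 0.373, -0.03 ,  1.52 ]), array([ 0.114,  0.012, -0.994]))
jug_handle scene [([322, 362], 0.7), ([176, 216], 0.7), ([308, 248], 0.57)]
jug_handle top [([293, 144], 0.9), ([344, 232], 0.87), ([514, 248], 0.69)]
jug_center scene [([174, 221], 0.84), ([310, 249], 0.68), ([322, 364], 0.61)]
jug_center top [([350, 231], 0.92), ([290, 145], 0.7), ([513, 251], 0.69)]
jug_rim scene [([177, 220], 0.89), ([308, 248], 0.85), ([323, 366], 0.78)]
jug_rim top [([512, 246], 0.91), ([290, 143], 0.72), ([346, 231], 0.6)]
hook_left scene [([260, 248], 0.78)]
hook_left top [([402, 198], 0.59)]
hook_right scene [([308, 247], 0.7), ([263, 251], 0.59)]
hook_right top []
rack scene [([263, 249], 0.68)]
rack top [([400, 199], 0.93), ([199, 245], 0.72)]
tray scene [([444, 321], 0.93), ([264, 249], 0.73), ([308, 251], 0.36)]
tray top [([199, 242], 0.62), ([351, 230], 0.47)]
cup_a_center scene [([262, 248], 0.27)]
cup_a_center top [([163, 278], 0.57)]
skimmer_center scene [([244, 225], 0.67)]
skimmer_center top [([407, 199], 0.66), ([420, 311], 0.62), ([420, 236], 0.52)]
ladle_center scene [([243, 192], 0.6)]
ladle_center top [([468, 332], 0.9)]
tin_center scene [([270, 205], 0.6), ([260, 246], 0.42)]
tin_center top [([422, 312], 0.84)]
bowl_center scene []
bowl_center top [([178, 348], 0.75)]
{'t': 1.3, 'joints': array([-0.938,  0.501, -0.427,  1.55 ,  0.221,  1.138, -0.21 ]), 'qvel': array([ 0.001, -0.003, -0.   , -0.001,  0.001,  0.002, -0.001]), 'effort': array([ -0.   , -56.644,  -5.811, -27.95 ,  -0.067,   0.021,   0.   ]), 'eef_pos': array([0.235, 0.606, 0.227]), 'orientation': array([-0.   ,  0.184,  0.983,  0.   ]), 'ft_force': array([-0.748, -1.128, -0.803]), 'wrist_torque': array([-0.024, -0.003,  0.022]), 'grasp_force': 0.0, 'opening': 0.09214657064047552}
```

View images.

View pics/scene0.png

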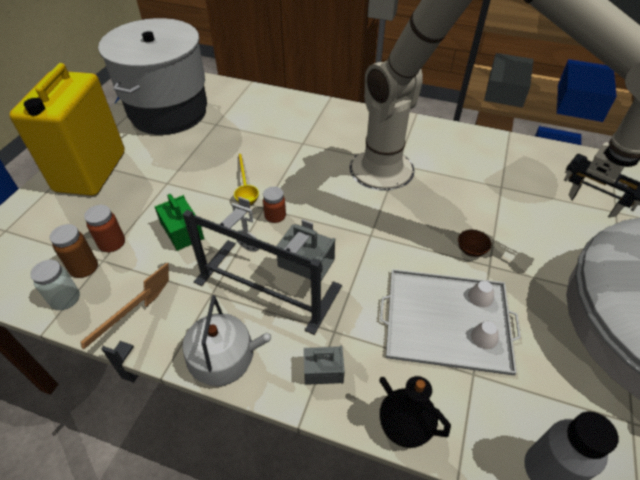

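View pics/top0.png

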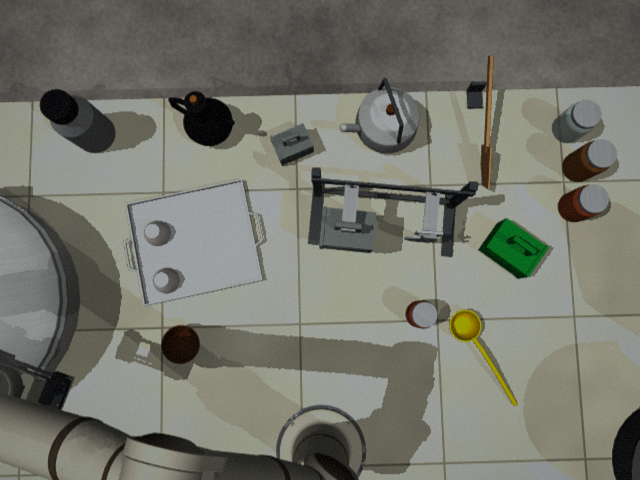

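The scene picture shows the hung grey jug at (308,249), a small grey one on the bench at (323,364) and a green one at (177,221). In the top picture these are at (346,232), (293,144) and (513,248). The green one is to be left. The hung one is the larger of the two grey ones and is on the hook, so it is the one meant. I'll confirm that in a crop.

```bash
python3 - <<'E'
from h import *
a=cv2.imread('pics/top0.png')[165:265,300:485]; b=cv2.imread('pics/scene0.png')[190:330,180:350]
a=cv2.resize(a,None,fx=4,fy=4,interpolation=cv2.INTER_CUBIC); cv2.imwrite('pics/crA.png',a)
b=cv2.resize(b,None,fx=4,fy=4,interpolation=cv2.INTER_CUBIC); cv2.imwrite('pics/crB.png',b)
E
```

```text
(no output)
```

View pics/crA.png

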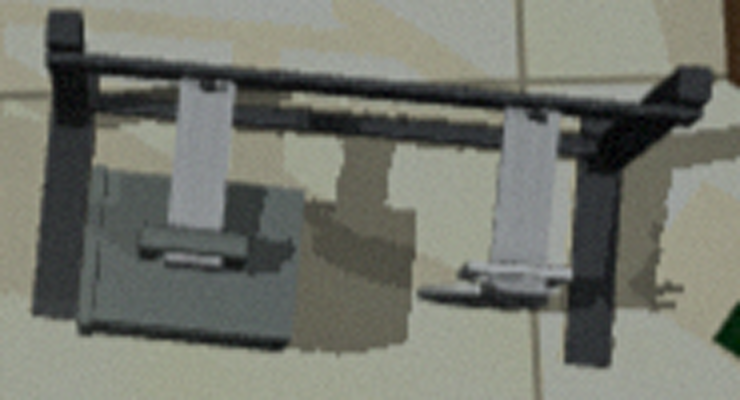

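View pics/crB.png

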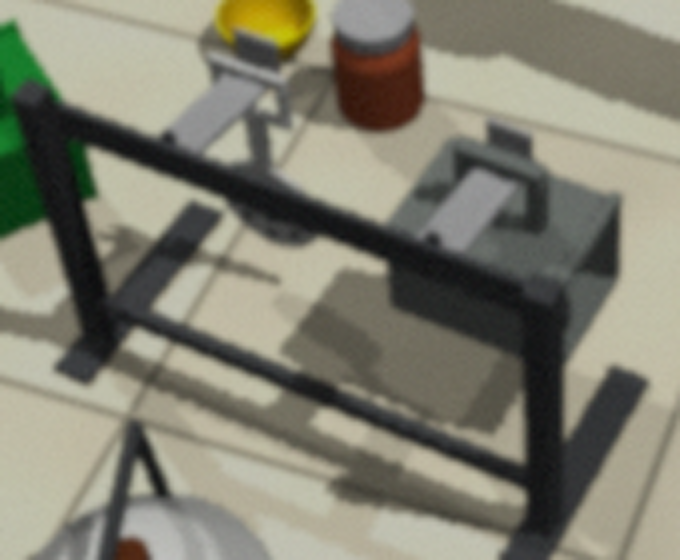

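The crops confirm it: the hung plain grey jug has its mouth to +y and its bar across the left hook, at about (348,226) in the top view. The skimmer hangs on the right hook. Next I measure the layout.

```bash
python3 - <<'E'
from h import *
import pickle
np.set_printoptions(precision=3,suppress=True)
C=pickle.load(open('C0.pkl','rb')); T,S=C['top'],C['scene']
A=lambda u,v:(300+u/4,165+v/4)
B=lambda u,v:(180+u/4,190+v/4)
def z(n,p,h): print(n,at_z(T,p,h))
print('rail L/R .258'); z('L',A(50,62),.258); z('R',A(700,118),.258)
z('hookrear L',A(207,80),.25); z('hookrear R',A(532,110),.25)
z('tipL front .236',A(193,266),.236)
z('bar top-left',A(139,230),.222); z('bar top-right',A(247,236),.222); z('bar front bottom-left',A(140,255),.21);z('bar fbr',A(247,267),.21)
for n,p in dict(bl=A(102,168),br=A(303,190),fr=A(290,345),fl=A(85,330)).items(): z('body '+n,p,.166)
print('tri hookrear', tri(T,A(207,80),S,B(432,240)), 'bar mid',tri(T,A(193,236),S,B(497,160)))
print('bar ends',tri(T,A(141,241),S,B(547,180)),tri(T,A(247,250),S,B(455,140)))
for n,p in dict(tl=(127,206),tr=(243,181),br=(266,279),bl=(147,304)).items(): z('tray '+n,p,.016)
z('cupA',(159,232),.052);z('cupB',(167,279),.052);z('cup A det', (155,233),.056)
z('tin',(424,313),.1);z('ladle',(467,325),.02);z('bowl',(181,344),.045)
z('footL front',A(50,316),.0);z('footR front',A(585,365),0)
E
```

```text
rail L/R .258
L [ 0.655 -0.002  0.258]
R [ 0.613 -0.369  0.258]
hookrear L [ 0.644 -0.091  0.25 ]
hookrear R [ 0.621 -0.276  0.25 ]
tipL front .236 [ 0.539 -0.08   0.236]
bar top-left [ 0.562 -0.05   0.222]
bar top-right [ 0.557 -0.113  0.222]
bar front bottom-left [ 0.549 -0.051  0.21 ]
bar fbr [ 0.541 -0.113  0.21 ]
body bl [ 0.609 -0.03   0.166]
body br [ 0.592 -0.151  0.166]
body fr [ 0.498 -0.14   0.166]
body fl [ 0.511 -0.017  0.166]
tri hookrear (array([ 0.647, -0.091,  0.234]), np.float64(0.00186633343418947)) bar mid (array([ 0.558, -0.081,  0.218]), np.float64(0.00019510995177711478))
bar ends (array([ 0.557, -0.05 ,  0.21 ]), np.float64(0.0033790704982590027)) (array([ 0.55 , -0.113,  0.217]), np.float64(0.0008190479159602534))
tray tl [0.652 0.504 0.016]
tray tr [0.712 0.192 0.016]
tray br [0.446 0.133 0.016]
tray bl [0.388 0.447 0.016]
cupA [0.574 0.407 0.052]
cupB [0.451 0.385 0.052]
cup A det [0.571 0.416 0.056]
tin [ 0.347 -0.268  0.1  ]
ladle [ 0.312 -0.392  0.02 ]
bowl [0.284 0.35  0.045]
footL front [0.538 0.008 0.   ]
footR front [ 0.495 -0.351  0.   ]
```

>>> {"method": "jog_arm", "body": {"increments": [{"travel": [0, 0, -0.6], "rot": [0, 0, 0], "jaw": -1}, {"travel": [0, 0, -0.6], "rot": [0, 0, 0], "jaw": -1}, {"travel": [-0.2, -0.2, -0.6], "rot": [0, 0, 0], "jaw": -1}, {"travel": [-0.9, -0.88, -0.6], "rot": [0, 0, 0], "jaw": -1}, {"travel": [-0.9, -0.88, -0.6], "rot": [0, 0, 0], "jaw": -1}, {"travel": [-0.9, -0.88, -0.6], "rot": [0, 0, 0], "jaw": -1}, {"travel": [-0.9, -0.88, -0.6], "rot": [0, 0, 0], "jaw": -1}, {"travel": [-0.9, -0.88, -0.6], "rot": [0, 0, 0], "jaw": -1}]}}

```text
t: 1.97
eef_pos: [0.3173, 0.4285, 0.317]
orientation: [0.002, 0.188, 0.982, -0.001]
ft_force: [0.6, -0.9, -0.7]
opening: 0.0921
grasp_force: 0.0
```

>>> {"method": "jog_arm", "body": {"increments": [{"travel": [-0.9, -0.88, 0], "rot": [0, 0, 0], "jaw": -1}, {"travel": [-0.9, -0.88, 0], "rot": [0, 0, 0], "jaw": -1}, {"travel": [-0.9, -0.88, 0], "rot": [0, 0, 0], "jaw": -1}, {"travel": [-0.9, -0.88, 0], "rot": [0, 0, 0], "jaw": -1}, {"travel": [-0.9, -0.88, 0], "rot": [0, 0, 0], "jaw": -1}]}}

```text
t: 2.38
eef_pos: [0.3931, 0.2581, 0.3169]
orientation: [0.001, 0.186, 0.983, -0.001]
ft_force: [0.5, -0.3, 0.4]
opening: 0.092
grasp_force: 0.0
```

>>> {"method": "jog_arm", "body": {"increments": [{"travel": [-0.9, -0.88, 0], "rot": [0, 0, -0.5], "jaw": -1}, {"travel": [-0.9, -0.88, 0], "rot": [0, 0, -0.5], "jaw": -1}, {"travel": [-0.9, -0.88, 0], "rot": [0, 0, -0.5], "jaw": -1}, {"travel": [-0.9, -0.88, 0], "rot": [0, 0, -0.5], "jaw": -1}, {"travel": [-0.9, -0.88, 0], "rot": [0, 0, -0.5], "jaw": -1}, {"travel": [-0.9, -0.88, 0], "rot": [0, 0, -0.5], "jaw": -1}]}}

```text
t: 2.88
eef_pos: [0.4722, 0.083, 0.3169]
orientation: [0.001, 0.065, 0.998, -0.002]
ft_force: [0.2, 0.3, 0.2]
opening: 0.0923
grasp_force: 0.0
```

```bash
cat >> h.py <<'E'
np.set_printoptions(precision=3,suppress=True)
def pose(s): q=s['orientation']; return np.array(s['eef_pos']),R.from_quat([q[1],q[2],q[3],q[0]])
def Rt(z,y):
    z=np.array(z,float);z/=np.linalg.norm(z);y=np.array(y,float);y-=z*(y@z);y/=np.linalg.norm(y)
    return R.from_matrix(np.stack([np.cross(y,z),y,z],1))
def plan(P,Rn):
    "units: travel/150mm, rot/0.5rad in present tool axes"
    s=robot.sense(); p,r=pose(s)
    print('t',s['t'],'pos',p,'j',s['joints'],'open',s['opening'],'gf',s['grasp_force'],'F',s['ft_force'])
    print('travel',r.inv().apply(np.array(P)-p)/.15,'rot',(r.inv()*Rn).as_rotvec()/.5,'axes',r.as_matrix().T.tolist().__repr__()[:0])
E
python3 -c "
from h import *
plan([.554,-.082,.30],Rt([0,0,-1],[.117,.993,0]))"
```

```text
t 2.8833 pos [0.472 0.083 0.317] j [-0.158  0.08  -0.08   1.86   0.011  1.201  1.2  ] open 0.09227472020418673 gf 0.0 F [0.248 0.327 0.156]
travel [-0.683 -1.02   0.117] rot [-0.006  0.004 -0.025] axes
```

>>> {"method": "jog_arm", "body": {"increments": [{"travel": [-0.68, -1.0, 0], "rot": [0, 0, 0], "jaw": -1}, {"travel": [-0.68, -1.0, 0], "rot": [0, 0, 0], "jaw": -1}, {"travel": [-0.68, -1.0, 0], "rot": [0, 0, 0], "jaw": -1}, {"travel": [-0.68, -1.0, 0], "rot": [0, 0, 0], "jaw": -1}, {"travel": [-0.68, -1.0, 0], "rot": [0, 0, 0], "jaw": -1}, {"travel": [-0.68, -1.0, 0], "rot": [0, 0, 0], "jaw": -1}]}}

```text
t: 3.38
eef_pos: [0.5541, -0.0752, 0.3163]
orientation: [0.0, 0.063, 0.998, -0.001]
ft_force: [-0.5, -0.3, 1.2]
opening: 0.0922
grasp_force: 0.0
```

```bash
python3 -c "
from h import *
plan([.554,-.082,.188],Rt([0,0,-1],[.117,.993,0]))
a=snap('top','t1')['image'];b=snap('scene','s1')['image']
f=lambda i:cv2.resize(i,(400,400),interpolation=cv2.INTER_CUBIC)
cv2.imwrite('pics/m1.png',np.hstack([f(a[160:290,290:420]),f(b[170:310,230:370])])[:,:,::-1])"
```

```text
t 3.3833 pos [ 0.554 -0.075  0.316] j [ 0.038  0.229  0.056  1.687 -0.011  1.226  1.542] open 0.09216071179626052 gf 0.0 F [-0.465 -0.282  1.21 ]
travel [-0.005 -0.043  0.855] rot [-0.004  0.001 -0.018] axes
```

View pics/m1.png

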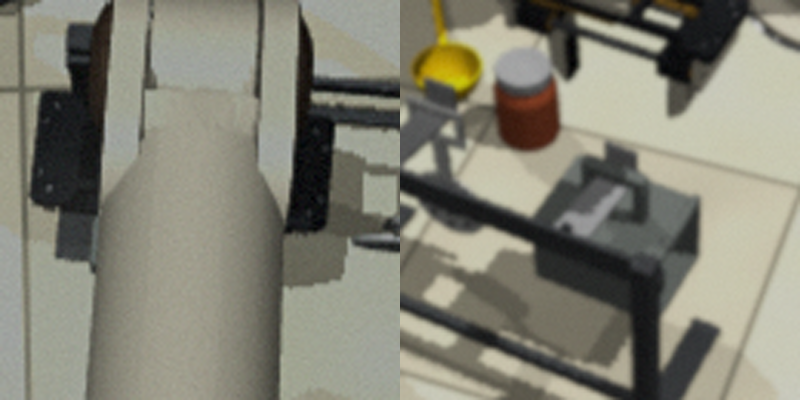

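The open fingers are above the handle and straddle it along its length, with the skimmer well to the side. I'll go down now.

>>> {"method": "jog_arm", "body": {"increments": [{"travel": [0, -0.04, 0.2], "rot": [0, 0, 0], "jaw": -1}, {"travel": [0, -0.04, 0.4], "rot": [0, 0, 0], "jaw": -1}, {"travel": [0, -0.04, 0.55], "rot": [0, 0, 0], "jaw": -1}, {"travel": [0, -0.04, 0.7], "rot": [0, 0, 0], "jaw": -1}, {"travel": [0, -0.04, 0.8], "rot": [0, 0, 0], "jaw": -1}, {"travel": [0, -0.04, 0.85], "rot": [0, 0, 0], "jaw": -1}, {"travel": [0, -0.04, 0.85], "rot": [0, 0, 0], "jaw": -1}]}}

```text
t: 4.07
eef_pos: [0.5507, -0.0741, 0.1876]
orientation: [-0.002, 0.058, 0.998, 0.001]
ft_force: [-1.0, 0.4, 0.3]
opening: 0.0917
grasp_force: 0.0
```

>>> {"method": "jog_arm", "body": {"increments": [{"travel": [0, 0, 0], "rot": [0, 0, 0], "jaw": -0.7}, {"travel": [0, 0, 0], "rot": [0, 0, 0], "jaw": -0.6}, {"travel": [0, 0, 0], "rot": [0, 0, 0], "jaw": -0.5}, {"travel": [0, 0, 0], "rot": [0, 0, 0], "jaw": -0.45}, {"travel": [0, 0, 0], "rot": [0, 0, 0], "jaw": -0.4}, {"travel": [0, 0, 0], "rot": [0, 0, 0], "jaw": -0.4}]}}

```text
t: 4.57
eef_pos: [0.5525, -0.0779, 0.1901]
orientation: [0.001, 0.06, 0.998, -0.001]
ft_force: [-0.4, -2.6, 3.1]
opening: 0.0648
grasp_force: 1.6
```

>>> {"method": "jog_arm", "body": {"increments": [{"travel": [0, 0, 0], "rot": [0, 0, 0], "jaw": 0}, {"travel": [0, 0, 0], "rot": [0, 0, 0], "jaw": 1}, {"travel": [0, 0, 0], "rot": [0, 0, 0], "jaw": 1}, {"travel": [0, 0, 0], "rot": [0, 0, 0], "jaw": 1}]}}

```text
t: 4.9
eef_pos: [0.5526, -0.0779, 0.19]
orientation: [0.001, 0.06, 0.998, -0.001]
ft_force: [-0.6, -4.0, 6.2]
opening: 0.0641
grasp_force: 29.8
```

>>> {"method": "jog_arm", "body": {"increments": [{"travel": [0, 0, -0.06], "rot": [0, 0, 0], "jaw": 1}, {"travel": [0, 0, -0.12], "rot": [0, 0, 0], "jaw": 1}, {"travel": [0, 0, -0.17], "rot": [0, 0, 0], "jaw": 1}, {"travel": [0, 0, -0.22], "rot": [0, 0, 0], "jaw": 1}, {"travel": [0, 0, -0.22], "rot": [0, 0, 0], "jaw": 1}, {"travel": [0, 0, -0.22], "rot": [0, 0, 0], "jaw": 1}]}}

```text
t: 5.4
eef_pos: [0.5526, -0.0766, 0.2231]
orientation: [0.001, 0.06, 0.998, 0.0]
ft_force: [-0.1, -1.9, -0.4]
opening: 0.0641
grasp_force: 29.8
```

```bash
python3 -c "
from h import *
plan([.45,-.07,.222],Rt([0,0,-1],[.117,.993,0]))
b=snap('scene','s2')['image']
cv2.imwrite('pics/m2.png',cv2.resize(b[180:310,230:370],(640,594),interpolation=cv2.INTER_CUBIC)[:,:,::-1])"
```

```text
t 5.4 pos [ 0.553 -0.077  0.223] j [ 0.047  0.306  0.052  1.805 -0.018  1.029  1.557] open 0.06413408557060744 gf 29.759942293167114 F [-0.084 -1.853 -0.388]
travel [ 0.684 -0.038  0.006] rot [ 0.     0.003 -0.005] axes
```

View pics/m2.png

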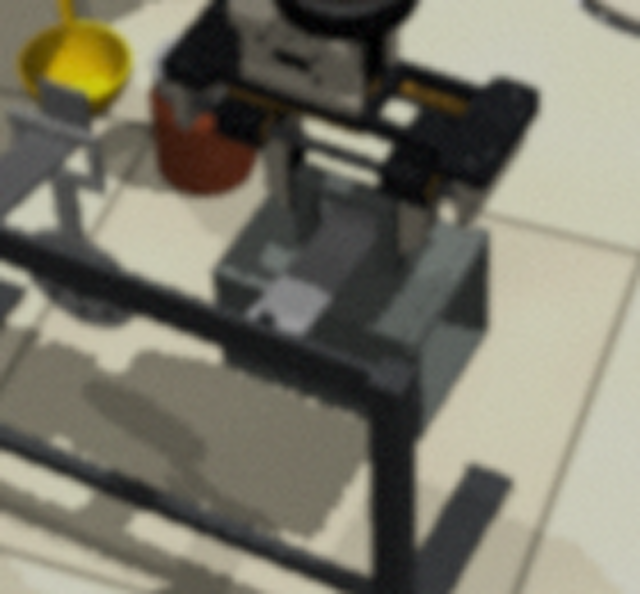

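The jug is held by the handle's ends and has been lifted 33 mm, so the bar is above the tip. I'll draw it off.

>>> {"method": "jog_arm", "body": {"increments": [{"travel": [0.07, 0, 0], "rot": [0, 0, 0], "jaw": 1}, {"travel": [0.14, 0, 0], "rot": [0, 0, 0], "jaw": 1}, {"travel": [0.21, 0, 0], "rot": [0, 0, 0], "jaw": 1}, {"travel": [0.28, 0, 0], "rot": [0, 0, 0], "jaw": 1}, {"travel": [0.38, 0, 0], "rot": [0, 0, 0], "jaw": 1}, {"travel": [0.5, 0, 0], "rot": [0, 0, 0], "jaw": 1}, {"travel": [0.62, 0, 0], "rot": [0, 0, 0], "jaw": 1}, {"travel": [0.74, 0, 0], "rot": [0, 0, 0], "jaw": 1}, {"travel": [0.8, 0, 0], "rot": [0, 0, 0], "jaw": 1}, {"travel": [0.8, 0, 0], "rot": [0, 0, 0], "jaw": 1}]}}

```text
t: 6.28
eef_pos: [0.4305, -0.0617, 0.222]
orientation: [-0.001, 0.06, 0.998, 0.0]
ft_force: [-0.5, 0.4, -2.0]
opening: 0.064
grasp_force: 29.8
```

```bash
python3 -c "
from h import *
Rn=Rt([0,0,-1],[.982,.189,0])
plan([.583,.249,.25],Rn)
b=snap('scene','s3')['image']
cv2.imwrite('pics/m3.png',b[150:380,160:560][:,:,::-1])"
```

```text
t 6.2833 pos [ 0.43  -0.062  0.222] j [ 0.04   0.088  0.044  2.079 -0.005  0.976  1.537] open 0.063966955304479 gf 29.780145697295666 F [-0.463  0.355 -1.985]
travel [-0.762  2.178 -0.187] rot [-0.001 -0.003  2.522] axes
```

View pics/m3.png

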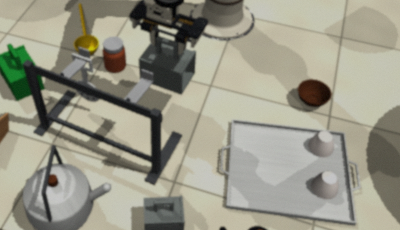

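The jug is off the hook and hangs in the gripper in front of the rack. I'll carry it to the free -y part of the tray, which is allowed and easier to reach.

>>> {"method": "jog_arm", "body": {"increments": [{"travel": [0, 0.1, -0.1], "rot": [0, 0, 0.15], "jaw": 1}, {"travel": [0, 0.3, -0.2], "rot": [0, 0, 0.35], "jaw": 1}, {"travel": [0, 0.5, -0.2], "rot": [0, 0, 0.55], "jaw": 1}, {"travel": [0, 0.7, -0.2], "rot": [0, 0, 0.75], "jaw": 1}, {"travel": [0, 0.88, -0.2], "rot": [0, 0, 0.92], "jaw": 1}, {"travel": [0, 1, -0.2], "rot": [0, 0, 1], "jaw": 1}, {"travel": [0, 1, -0.2], "rot": [0, 0, 1], "jaw": 1}]}}

```text
t: 6.92
eef_pos: [0.4522, 0.0921, 0.2525]
orientation: [0.0, 0.303, 0.953, 0.002]
ft_force: [0.5, 0.6, -1.6]
opening: 0.0642
grasp_force: 29.8
```

```bash
python3 -c "
from h import *
plan([.583,.249,.25],Rt([0,0,-1],[.982,.189,0]))"
```

```text
t 6.9167 pos [0.452 0.092 0.253] j [-0.178  0.104 -0.085  1.986  0.007  1.05   0.689] open 0.0641525822048184 gf 29.78189952671528 F [ 0.52   0.558 -1.625]
travel [-0.108  1.358  0.021] rot [ 0.006 -0.003  1.531] axes
```

>>> {"method": "jog_arm", "body": {"increments": [{"travel": [-0.02, 0.2, 0], "rot": [0, 0, 0.2], "jaw": 1}, {"travel": [-0.03, 0.4, 0], "rot": [0, 0, 0.4], "jaw": 1}, {"travel": [-0.04, 0.55, 0], "rot": [0, 0, 0.6], "jaw": 1}, {"travel": [-0.05, 0.7, 0], "rot": [0, 0, 0.75], "jaw": 1}, {"travel": [-0.05, 0.7, 0], "rot": [0, 0, 0.75], "jaw": 1}, {"travel": [-0.05, 0.7, 0], "rot": [0, 0, 0.75], "jaw": 1}]}}

```text
t: 7.42
eef_pos: [0.5189, 0.1687, 0.2516]
orientation: [-0.0, 0.476, 0.879, -0.0]
ft_force: [-0.6, -1.3, -2.5]
opening: 0.0638
grasp_force: 29.8
```

```bash
python3 -c "
from h import *
plan([.583,.249,.25],Rt([0,0,-1],[.982,.189,0]))"
```

```text
t 7.4167 pos [0.519 0.169 0.252] j [-0.292  0.26  -0.085  1.797  0.024  1.086  0.193] open 0.06381867566752245 gf 29.778814986348152 F [-0.637 -1.292 -2.482]
travel [0.214 0.651 0.011] rot [-0.    -0.001  0.777] axes
```

>>> {"method": "jog_arm", "body": {"increments": [{"travel": [0.06, 0.2, 0], "rot": [0, 0, 0.2], "jaw": 1}, {"travel": [0.12, 0.4, 0], "rot": [0, 0, 0.4], "jaw": 1}, {"travel": [0.18, 0.55, 0], "rot": [0, 0, 0.6], "jaw": 1}, {"travel": [0.21, 0.65, 0], "rot": [0, 0, 0.78], "jaw": 1}, {"travel": [0.21, 0.65, 0], "rot": [0, 0, 0.78], "jaw": 1}, {"travel": [0.21, 0.65, 0.15], "rot": [0, 0, 0.78], "jaw": 1}, {"travel": [0.21, 0.65, 0.3], "rot": [0, 0, 0.78], "jaw": 1}, {"travel": [0.21, 0.65, 0.45], "rot": [0, 0, 0.78], "jaw": 1}, {"travel": [0.21, 0.65, 0.6], "rot": [0, 0, 0.78], "jaw": 1}, {"travel": [0.21, 0.65, 0.6], "rot": [0, 0, 0.78], "jaw": 1}]}}

```text
t: 8.25
eef_pos: [0.5791, 0.2437, 0.1571]
orientation: [-0.002, 0.638, 0.77, -0.004]
ft_force: [-0.6, -0.3, -2.9]
opening: 0.0639
grasp_force: 29.8
```

```bash
python3 -c "
from h import *
plan([.583,.249,.112],Rt([0,0,-1],[.982,.189,0]))
a=snap('top','t4')['image'];b=snap('scene','s4')['image']
f=lambda i:cv2.resize(i,(400,400),interpolation=cv2.INTER_CUBIC)
cv2.imwrite('pics/m4.png',np.hstack([f(a[130:330,100:300]),f(b[210:410,350:550])])[:,:,::-1])"
```

```text
t 8.25 pos [0.579 0.244 0.157] j [-0.415  0.505 -0.036  1.672  0.022  0.975 -0.272] open 0.06388308377134522 gf 29.775681272149086 F [-0.558 -0.323 -2.912]
travel [0.031 0.035 0.301] rot [-0.018  0.006 -0.007] axes
```

View pics/m4.png

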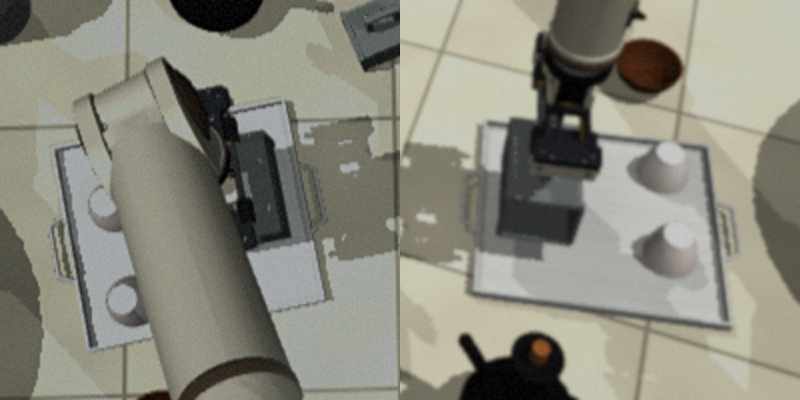

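The jug is over the tray's free half, clear of the cups, so I'll lower it gently.

>>> {"method": "jog_arm", "body": {"increments": [{"travel": [0, 0, 0.06], "rot": [0, 0, 0], "jaw": 1}, {"travel": [0, 0, 0.12], "rot": [0, 0, 0], "jaw": 1}, {"travel": [0, 0, 0.17], "rot": [0, 0, 0], "jaw": 1}, {"travel": [0, 0, 0.21], "rot": [0, 0, 0], "jaw": 1}, {"travel": [0, 0, 0.24], "rot": [0, 0, 0], "jaw": 1}, {"travel": [0, 0, 0.265], "rot": [0, 0, 0], "jaw": 1}, {"travel": [0, 0, 0.28], "rot": [0, 0, 0], "jaw": 1}, {"travel": [0, 0, 0.29], "rot": [0, 0, 0], "jaw": 1}, {"travel": [0, 0, 0.3], "rot": [0, 0, 0], "jaw": 1}, {"travel": [0, 0, 0.3], "rot": [0, 0, 0], "jaw": 1}]}}

```text
t: 9.18
eef_pos: [0.5825, 0.2473, 0.1171]
orientation: [-0.0, 0.638, 0.77, -0.0]
ft_force: [-1.3, -0.4, -0.9]
opening: 0.0641
grasp_force: 29.8
```

>>> {"method": "jog_arm", "body": {"increments": [{"travel": [0, 0, 0.01], "rot": [0, 0, 0], "jaw": 1}, {"travel": [0, 0, 0.02], "rot": [0, 0, 0], "jaw": 1}, {"travel": [0, 0, 0.02], "rot": [0, 0, 0], "jaw": 1}, {"travel": [0, 0, 0.02], "rot": [0, 0, 0], "jaw": 1}]}}

```text
t: 9.52
eef_pos: [0.5825, 0.2473, 0.1142]
orientation: [-0.0, 0.638, 0.77, -0.0]
ft_force: [0.3, -0.5, -2.5]
opening: 0.0643
grasp_force: 29.8
```

Not touching yet; a little further.

>>> {"method": "jog_arm", "body": {"increments": [{"travel": [0, 0, 0.01], "rot": [0, 0, 0], "jaw": 1}, {"travel": [0, 0, 0.02], "rot": [0, 0, 0], "jaw": 1}, {"travel": [0, 0, 0.02], "rot": [0, 0, 0], "jaw": 1}, {"travel": [0, 0, 0.02], "rot": [0, 0, 0], "jaw": 1}]}}

```text
t: 9.85
eef_pos: [0.5836, 0.2477, 0.1126]
orientation: [0.0, 0.638, 0.77, 0.001]
ft_force: [-0.1, 0.8, 4.9]
opening: 0.0642
grasp_force: 29.8
```

>>> {"method": "jog_arm", "body": {"increments": [{"travel": [0, 0, 0], "rot": [0, 0, 0], "jaw": -0.5}, {"travel": [0, 0, 0], "rot": [0, 0, 0], "jaw": -0.7}, {"travel": [0, 0, 0], "rot": [0, 0, 0], "jaw": -1}, {"travel": [0, 0, 0], "rot": [0, 0, 0], "jaw": -1}, {"travel": [0, 0, -0.1], "rot": [0, 0, 0], "jaw": -1}, {"travel": [0, 0, -0.3], "rot": [0, 0, 0], "jaw": -1}, {"travel": [0, 0, -0.5], "rot": [0, 0, 0], "jaw": -1}, {"travel": [0, 0, -0.7], "rot": [0, 0, 0], "jaw": -1}, {"travel": [0, 0, -0.8], "rot": [0, 0, 0], "jaw": -1}, {"travel": [0, 0, -0.8], "rot": [0, 0, 0], "jaw": -1}]}}

```text
t: 10.68
eef_pos: [0.5849, 0.2484, 0.236]
orientation: [0.002, 0.638, 0.77, 0.004]
ft_force: [1.5, 0.1, -0.2]
opening: 0.0918
grasp_force: 0.0
```

```bash
cat >> h.py <<'E'
d=np.array([.9825,.186,0]);p_=np.array([-.186,.9825,0]);U=np.array([0,0,1.]);tz=(d-U)/2**.5
R1=Rt(tz,p_);R2=Rt(tz,-p_);J=np.array([.583,.249,0])
G1=J-.0086*d+.1205*U
E
python3 -c "
from h import *
plan(G1-.09*tz,R1); print(G1,G1-.09*tz)
c=snap('top','t5'); robot.read_camera('scene')
for k in('jug_handle','jug_center'): print([ (x['pixel'],x['score']) for x in robot.recognise(k,'top')], [ (x['pixel'],x['score']) for x in robot.recognise(k,'scene')])
print(proj(c,J+.138*U)); s=robot.read_camera('scene'); print(proj(s,J+.138*U),proj(s,J+.046*U))
"
```

```text
t 10.6833 pos [0.585 0.248 0.236] j [-0.416  0.428 -0.037  1.598  0.017  1.108 -0.272] open 0.0917910799061166 gf 0.0 F [ 1.49   0.094 -0.171]
travel [ 0.005 -0.496  0.342] rot [-1.214 -1.219 -2.971] axes 
[0.575 0.247 0.12 ] [0.512 0.236 0.184]
[([228.0, 224.2], 0.88), ([512.6, 247.4], 0.79), ([291.1, 142.8], 0.67)] [([417.2, 311.4], 0.94), ([175.9, 218.4], 0.78), ([486.5, 334.1], 0.71), ([322.9, 362.7], 0.7)]
[([232.0, 223.3], 0.83), ([289.3, 146.3], 0.72), ([514.7, 252.3], 0.66), ([399.4, 200.1], 0.63), ([230.4, 255.4], 0.28)] [([173.7, 219.5], 0.76), ([419.6, 310.2], 0.75), ([323.2, 363.4], 0.64)]
[np.float64(212.70279929052586), np.float64(222.2095450555092)]
[np.float64(425.55243654519484), np.float64(291.1793834846926)] [np.float64(419.6145741177163), np.float64(311.3569908832345)]
```

>>> {"method": "jog_arm", "body": {"increments": [{"travel": [0, -0.2, -0.1], "rot": [-0.3, -0.3, -0.74], "jaw": -1}, {"travel": [0, -0.5, -0.1], "rot": [-0.3, -0.3, -0.74], "jaw": -1}, {"travel": [0, -0.5, -0.1], "rot": [-0.3, -0.3, -0.74], "jaw": -1}, {"travel": [0, -0.5, -0.1], "rot": [-0.3, -0.3, -0.74], "jaw": -1}, {"travel": [0, -0.5, -0.1], "rot": [-0.3, -0.3, -0.74], "jaw": -1}]}}

```text
t: 11.45
eef_pos: [0.5062, 0.2343, 0.2454]
orientation: [0.105, 0.48, 0.871, 0.009]
ft_force: [0.6, -1.0, -0.6]
opening: 0.0919
grasp_force: 0.0
```

>>> {"method": "jog_arm", "body": {"increments": [{"travel": [0, 0, 0], "rot": [-0.3, -0.3, -0.74], "jaw": -1}, {"travel": [0, 0, 0], "rot": [-0.3, -0.3, -0.74], "jaw": -1}, {"travel": [0, 0, 0], "rot": [-0.3, -0.3, -0.74], "jaw": -1}, {"travel": [0, 0, 0], "rot": [-0.3, -0.3, -0.74], "jaw": -1}, {"travel": [0, 0, 0], "rot": [-0.3, -0.3, -0.74], "jaw": -1}]}}

```text
t: 11.87
eef_pos: [0.5079, 0.2329, 0.2452]
orientation: [0.204, 0.305, 0.93, 0.018]
ft_force: [-0.3, 0.2, -0.3]
opening: 0.0918
grasp_force: 0.0
```

>>> {"method": "jog_arm", "body": {"increments": [{"travel": [0, 0, 0], "rot": [-0.3, -0.3, -0.74], "jaw": -1}, {"travel": [0, 0, 0], "rot": [-0.3, -0.3, -0.74], "jaw": -1}, {"travel": [0, 0, 0], "rot": [-0.3, -0.3, -0.74], "jaw": -1}, {"travel": [0, 0, 0], "rot": [-0.3, -0.3, -0.74], "jaw": -1}, {"travel": [0, 0, 0], "rot": [-0.3, -0.3, -0.74], "jaw": -1}]}}

```text
t: 12.28
eef_pos: [0.5086, 0.2319, 0.2453]
orientation: [0.295, 0.115, 0.948, 0.027]
ft_force: [-0.1, -0.8, -0.8]
opening: 0.0913
grasp_force: 0.0
```

```bash
python3 -c "
from h import *
plan(G1-.09*tz,R1)"
```

```text
t 12.2833 pos [0.509 0.232 0.245] j [-0.616  0.057 -0.123  2.223  0.838  0.567 -0.063] open 0.09130639747417382 gf 0.0 F [-0.052 -0.762 -0.765]
travel [ 0.213 -0.02   0.348] rot [-0.317 -0.337 -0.754] axes
```

>>> {"method": "jog_arm", "body": {"increments": [{"travel": [0, 0, 0], "rot": [-0.32, -0.34, -0.75], "jaw": -1}, {"travel": [0, 0, 0], "rot": [-0.32, -0.34, -0.75], "jaw": -1}, {"travel": [0, 0, 0], "rot": [-0.32, -0.34, -0.75], "jaw": -1}, {"travel": [0, 0, 0], "rot": [-0.32, -0.34, -0.75], "jaw": -1}, {"travel": [0, 0, 0], "rot": [-0.32, -0.34, -0.75], "jaw": -1}]}}

```text
t: 12.7
eef_pos: [0.5095, 0.2315, 0.2456]
orientation: [0.383, -0.086, 0.919, 0.036]
ft_force: [-0.7, -0.1, -0.4]
opening: 0.0919
grasp_force: 0.0
```

```bash
python3 -c "
from h import *
plan(G1-.09*tz,R1)"
```

```text
t 12.7 pos [0.509 0.232 0.246] j [-0.602  0.002 -0.103  2.41   1.542  0.359 -0.351] open 0.09193373845028571 gf 0.0 F [-0.714 -0.103 -0.378]
travel [0.275 0.023 0.304] rot [ 0.002  0.008 -0.   ] axes
```

>>> {"method": "jog_arm", "body": {"increments": [{"travel": [0.27, 0.02, 0.1], "rot": [0, 0, 0], "jaw": -0.4}, {"travel": [0.27, 0.02, 0.3], "rot": [0, 0, 0], "jaw": -0.4}, {"travel": [0.27, 0.02, 0.3], "rot": [0, 0, 0], "jaw": -0.4}, {"travel": [0.27, 0.02, 0.3], "rot": [0, 0, 0], "jaw": -0.4}]}}

```text
t: 13.03
eef_pos: [0.513, 0.2322, 0.1893]
orientation: [0.378, -0.087, 0.921, 0.024]
ft_force: [-0.7, -0.6, -2.3]
opening: 0.0697
grasp_force: 0.0
```

```bash
python3 -c "
from h import *
plan(G1,R1)
a=snap('top','t6')['image'];b=snap('scene','s6')['image']
f=lambda i:cv2.resize(i,(400,400),interpolation=cv2.INTER_CUBIC)
cv2.imwrite('pics/m6.png',np.hstack([f(a[150:300,150:300]),f(b[210:370,350:510])])[:,:,::-1])"
```

```text
t 13.0333 pos [0.513 0.232 0.189] j [ 0.001  0.208 -0.761  2.417  1.846  0.532 -0.628] open 0.06969353455374531 gf 0.0 F [-0.66  -0.562 -2.336]
travel [0.021 0.035 0.622] rot [-0.039 -0.015  0.02 ] axes
```

View pics/m6.png

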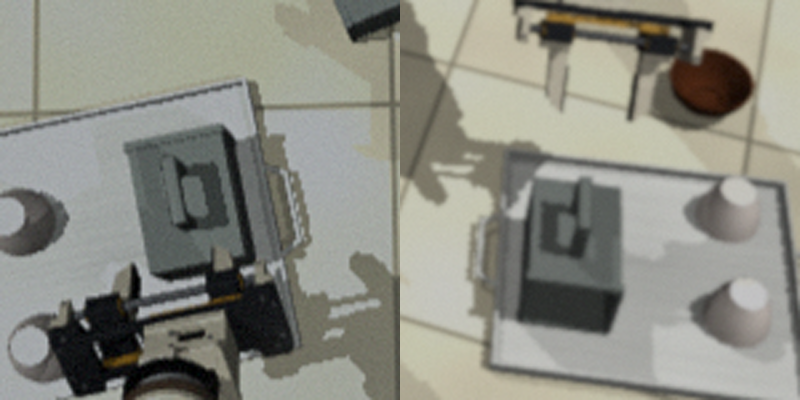

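The jug lies steadily in the tray on the face away from its handle, mouth outwards, with the handle at (215,222) in the top view. The tilted gripper is behind it, over the tray's near edge. The elbow swung to its j4 limit, so I'll advance slowly.

>>> {"method": "jog_arm", "body": {"increments": [{"travel": [0.02, 0.015, 0.1], "rot": [-0.04, -0.015, 0.02], "jaw": -0.4}, {"travel": [0.02, 0.015, 0.2], "rot": [-0.04, -0.015, 0.02], "jaw": -0.4}, {"travel": [0.02, 0.015, 0.3], "rot": [-0.04, -0.015, 0.02], "jaw": -0.4}, {"travel": [0.02, 0.015, 0.3], "rot": [-0.04, -0.015, 0.02], "jaw": -0.4}, {"travel": [0.02, 0.015, 0.3], "rot": [-0.04, -0.015, 0.02], "jaw": -0.4}]}}

```text
t: 13.55
eef_pos: [0.5408, 0.2378, 0.1544]
orientation: [0.38, -0.089, 0.92, 0.034]
ft_force: [-0.2, -0.5, 0.2]
opening: 0.0644
grasp_force: 0.0
```

```bash
python3 -c "
from h import *
plan(G1-.003*p_,R1)"
```

```text
t 13.55 pos [0.541 0.238 0.154] j [ 0.022  0.362 -0.753  2.389  2.051  0.609 -0.753] open 0.06437894433893422 gf 0.0 F [-0.24  -0.458  0.25 ]
travel [-0.006  0.001  0.324] rot [-0.002 -0.005  0.013] axes
```

>>> {"method": "jog_arm", "body": {"increments": [{"travel": [0, 0, 0.1], "rot": [0, 0, 0], "jaw": -0.4}, {"travel": [0, 0, 0.2], "rot": [0, 0, 0], "jaw": -0.4}, {"travel": [0, 0, 0.28], "rot": [0, 0, 0], "jaw": -0.4}, {"travel": [0, 0, 0.32], "rot": [0, 0, 0], "jaw": -0.4}, {"travel": [0, 0, 0.32], "rot": [0, 0, 0], "jaw": -0.4}, {"travel": [0, 0, 0.32], "rot": [0, 0, 0], "jaw": 0.0}, {"travel": [0, 0, 0.32], "rot": [0, 0, 0], "jaw": 0.3}, {"travel": [0, 0, 0.32], "rot": [0, 0, 0], "jaw": 0.5}, {"travel": [0, 0, 0.32], "rot": [0, 0, 0], "jaw": 0.6}, {"travel": [0, 0, 0.32], "rot": [0, 0, 0], "jaw": 0.65}]}}

```text
t: 14.38
eef_pos: [0.5732, 0.2448, 0.1212]
orientation: [0.381, -0.091, 0.919, 0.035]
ft_force: [-0.0, -1.2, -1.0]
opening: 0.0355
grasp_force: 0.0
```

>>> {"method": "jog_arm", "body": {"increments": [{"travel": [0, 0, 0], "rot": [0, 0, 0], "jaw": 0.7}, {"travel": [0, 0, 0], "rot": [0, 0, 0], "jaw": 0.75}, {"travel": [0, 0, 0], "rot": [0, 0, 0], "jaw": 1}, {"travel": [0, 0, 0], "rot": [0, 0, 0], "jaw": 1}, {"travel": [0, 0, 0], "rot": [0, 0, 0], "jaw": 1}]}}

```text
t: 14.8
eef_pos: [0.573, 0.2446, 0.1204]
orientation: [0.38, -0.091, 0.92, 0.035]
ft_force: [-1.1, -1.4, -0.5]
opening: 0.0139
grasp_force: 29.9
```

```bash
python3 -c "
from h import *
plan(J+[0,0,.3],R1)"
```

```text
t 14.8 pos [0.573 0.245 0.12 ] j [ 0.02   0.504 -0.726  2.334  2.164  0.676 -0.783] open 0.013929631751555217 gf 29.8701511323452 F [-1.123 -1.356 -0.513]
travel [-0.896  0.01  -0.798] rot [ 0.004 -0.003  0.017] axes
```

>>> {"method": "jog_arm", "body": {"increments": [{"travel": [-0.07, 0, -0.07], "rot": [0, 0, 0], "jaw": 1}, {"travel": [-0.15, 0, -0.15], "rot": [0, 0, 0], "jaw": 1}, {"travel": [-0.25, 0, -0.25], "rot": [0, 0, 0], "jaw": 1}, {"travel": [-0.37, 0, -0.35], "rot": [0, 0, 0], "jaw": 1}, {"travel": [-0.5, 0, -0.43], "rot": [0, 0, 0], "jaw": 1}, {"travel": [-0.65, 0, -0.48], "rot": [0, 0, 0], "jaw": 1}, {"travel": [-0.8, 0, -0.48], "rot": [0, 0, 0], "jaw": 1}, {"travel": [-0.95, 0, -0.48], "rot": [0, 0, 0], "jaw": 1}, {"travel": [-0.95, 0, -0.48], "rot": [0, 0, 0], "jaw": 1}]}}

```text
t: 15.55
eef_pos: [0.6258, 0.2561, 0.277]
orientation: [0.384, -0.09, 0.918, 0.036]
ft_force: [1.4, -0.2, -1.5]
opening: 0.0138
grasp_force: 29.9
```

```bash
python3 -c "
from h import *
plan(J+.05*d+[0,0,.27],R1)
a=snap('top','t7')['image'];b=snap('scene','s7')['image']
f=lambda i:cv2.resize(i,(400,400),interpolation=cv2.INTER_CUBIC)
cv2.imwrite('pics/m7.png',np.hstack([f(a[110:310,120:320]),f(b[170:370,330:530])])[:,:,::-1])"
```

```text
t 15.55 pos [0.626 0.256 0.277] j [ 0.05   0.199 -0.678  2.136  1.389  0.397 -0.018] open 0.013758568915829647 gf 29.867790788412094 F [ 1.412 -0.168 -1.513]
travel [0.002 0.007 0.065] rot [0.004 0.011 0.013] axes
```

View pics/m7.png

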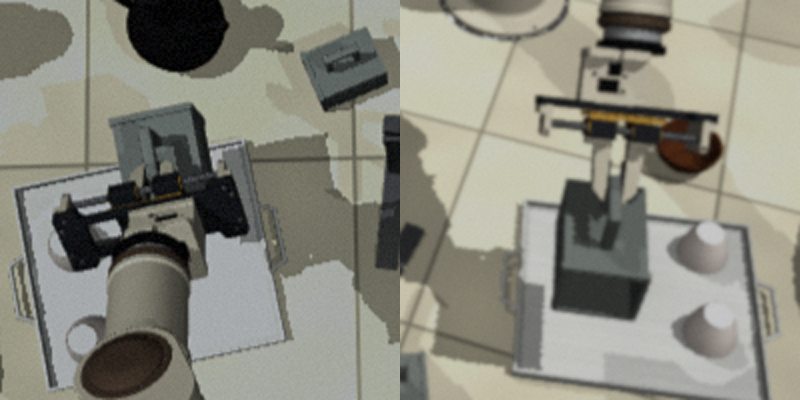

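The jug is held firmly by the handle's corner, high over the tray and clear of everything. Now I roll the tool half a turn about its axis, in steps, watching the joints.

>>> {"method": "jog_arm", "body": {"increments": [{"travel": [0, 0, 0], "rot": [0, 0, -0.15], "jaw": 1}, {"travel": [0, 0, 0], "rot": [0, 0, -0.35], "jaw": 1}, {"travel": [0, 0, 0], "rot": [0, 0, -0.55], "jaw": 1}, {"travel": [0, 0, 0], "rot": [0, 0, -0.75], "jaw": 1}, {"travel": [0, 0, 0], "rot": [0, 0, -0.9], "jaw": 1}, {"travel": [0, 0, 0], "rot": [0, 0, -1], "jaw": 1}, {"travel": [0, 0, 0], "rot": [0, 0, -1], "jaw": 1}]}}

```text
t: 16.23
eef_pos: [0.6202, 0.2547, 0.2696]
orientation: [0.376, -0.317, 0.869, -0.061]
ft_force: [0.1, 0.4, -2.4]
opening: 0.0143
grasp_force: 29.9
```

```bash
python3 -c "
from h import *
plan(J+.05*d+[0,0,.27],R2)"
```

```text
t 16.2333 pos [0.62  0.255 0.27 ] j [ 0.066  0.205 -0.698  2.146  1.399  0.402  0.474] open 0.014306229882032763 gf 29.8707215487957 F [ 0.085  0.383 -2.422]
travel [-0.057 -0.022  0.056] rot [ 0.011  0.008 -5.26 ] axes
```

>>> {"method": "jog_arm", "body": {"increments": [{"travel": [0, 0, 0], "rot": [0, 0, -0.2], "jaw": 1}, {"travel": [0, 0, 0], "rot": [0, 0, -0.4], "jaw": 1}, {"travel": [0, 0, 0], "rot": [0, 0, -0.6], "jaw": 1}, {"travel": [0, 0, 0], "rot": [0, 0, -0.8], "jaw": 1}, {"travel": [0, 0, 0], "rot": [0, 0, -1], "jaw": 1}, {"travel": [0, 0, 0], "rot": [0, 0, -1], "jaw": 1}]}}

```text
t: 16.73
eef_pos: [0.6209, 0.2549, 0.2705]
orientation: [0.35, -0.522, 0.763, -0.152]
ft_force: [0.1, -0.1, -2.4]
opening: 0.0136
grasp_force: 29.9
```

>>> {"method": "jog_arm", "body": {"increments": [{"travel": [0, 0, 0], "rot": [0, 0, -0.2], "jaw": 1}, {"travel": [0, 0, 0], "rot": [0, 0, -0.4], "jaw": 1}, {"travel": [0, 0, 0], "rot": [0, 0, -0.6], "jaw": 1}, {"travel": [0, 0, 0], "rot": [0, 0, -0.8], "jaw": 1}, {"travel": [0, 0, 0], "rot": [0, 0, -1], "jaw": 1}, {"travel": [0, 0, 0], "rot": [0, 0, -1], "jaw": 1}]}}

```text
t: 17.23
eef_pos: [0.6213, 0.2551, 0.2712]
orientation: [-0.302, 0.693, -0.611, 0.233]
ft_force: [-0.2, -0.2, -1.0]
opening: 0.0141
grasp_force: 29.9
```

>>> {"method": "jog_arm", "body": {"increments": [{"travel": [0, 0, 0], "rot": [0, 0, -0.2], "jaw": 1}, {"travel": [0, 0, 0], "rot": [0, 0, -0.4], "jaw": 1}, {"travel": [0, 0, 0], "rot": [0, 0, -0.6], "jaw": 1}, {"travel": [0, 0, 0], "rot": [0, 0, -0.8], "jaw": 1}, {"travel": [0, 0, 0], "rot": [0, 0, -1], "jaw": 1}, {"travel": [0, 0, 0], "rot": [0, 0, -1], "jaw": 1}]}}

```text
t: 17.73
eef_pos: [0.6215, 0.2552, 0.2715]
orientation: [-0.235, 0.823, -0.421, 0.301]
ft_force: [0.6, -0.5, -2.4]
opening: 0.0137
grasp_force: 29.9
```

```bash
python3 -c "
from h import *
plan(J+.05*d+[0,0,.27],R2)"
```

```text
t 17.7333 pos [0.622 0.255 0.272] j [ 0.115  0.213 -0.753  2.142  1.408  0.415  1.968] open 0.013693771511242724 gf 29.875794500112534 F [ 0.627 -0.472 -2.446]
travel [ 0.012 -0.044  0.059] rot [-0.002  0.006 -2.27 ] axes
```

>>> {"method": "jog_arm", "body": {"increments": [{"travel": [0, 0, 0], "rot": [0, 0, -0.2], "jaw": 1}, {"travel": [0, 0, 0], "rot": [0, 0, -0.4], "jaw": 1}, {"travel": [0, 0, 0], "rot": [0, 0, -0.6], "jaw": 1}, {"travel": [0, 0, 0], "rot": [0, 0, -0.8], "jaw": 1}, {"travel": [0, 0, 0], "rot": [0, 0, -1], "jaw": 1}, {"travel": [0, 0, 0], "rot": [0, 0, -1], "jaw": 1}]}}

```text
t: 18.23
eef_pos: [0.6217, 0.2552, 0.2717]
orientation: [-0.154, 0.901, -0.205, 0.35]
ft_force: [0.9, -0.3, -1.8]
opening: 0.0138
grasp_force: 29.9
```

>>> {"method": "jog_arm", "body": {"increments": [{"travel": [0, 0, 0], "rot": [0, 0, -0.08], "jaw": 1}, {"travel": [0, 0, 0], "rot": [0, 0, -0.16], "jaw": 1}, {"travel": [0, 0, 0], "rot": [0, 0, -0.24], "jaw": 1}, {"travel": [0, 0, 0], "rot": [0, 0, -0.32], "jaw": 1}, {"travel": [0, 0, 0], "rot": [0, 0, -0.4], "jaw": 1}, {"travel": [0, 0, 0], "rot": [0, 0, -0.4], "jaw": 1}]}}

```text
t: 18.73
eef_pos: [0.6214, 0.2506, 0.2636]
orientation: [-0.12, 0.914, -0.122, 0.367]
ft_force: [0.4, -1.5, -2.9]
opening: 0.0138
grasp_force: 29.9
```

```bash
python3 -c "
from h import *
plan(J+.05*d+[0,0,.27],R2)"
```

```text
t 18.7333 pos [0.621 0.251 0.264] j [ 0.21   0.249 -0.862  2.159  1.518  0.453  2.564] open 0.01381510852232059 gf 29.90318387746811 F [ 0.447 -1.508 -2.905]
travel [ 0.061 -0.071  0.027] rot [ 0.    -0.016 -0.902] axes
```

>>> {"method": "jog_arm", "body": {"increments": [{"travel": [0, 0, 0], "rot": [0, 0, -0.1], "jaw": 1}, {"travel": [0, 0, 0], "rot": [0, 0, -0.2], "jaw": 1}, {"travel": [0, 0, 0], "rot": [0, 0, -0.3], "jaw": 1}, {"travel": [0, 0, 0], "rot": [0, 0, -0.4], "jaw": 1}, {"travel": [0, 0, 0], "rot": [0, 0, -0.4], "jaw": 1}, {"travel": [0, 0, 0], "rot": [0, 0, -0.4], "jaw": 1}]}}

```text
t: 19.23
eef_pos: [0.6195, 0.2544, 0.2485]
orientation: [-0.089, 0.92, -0.043, 0.379]
ft_force: [0.6, 0.2, -2.2]
opening: 0.014
grasp_force: 29.9
```

```bash
python3 -c "
from h import *
plan(J+.05*d+[0,0,.27],R2)
for a in(10,20,30):
  plan(J+.05*d+[0,0,.27],R.from_euler('z',-a,degrees=True)*R2)"
```

```text
t 19.2333 pos [0.619 0.254 0.249] j [-0.718  0.184  0.15   2.203  1.574  0.254  2.565] open 0.014024130013624705 gf 29.896705001592636 F [ 0.599  0.243 -2.224]
travel [ 0.155 -0.055 -0.037] rot [-0.    -0.03  -0.559] axes 
t 19.2333 pos [0.619 0.254 0.249] j [-0.718  0.184  0.15   2.203  1.574  0.254  2.565] open 0.014024130013624705 gf 29.896705001592636 F [ 0.599  0.243 -2.224]
travel [ 0.155 -0.055 -0.037] rot [-0.246  0.004 -0.313] axes 
t 19.2333 pos [0.619 0.254 0.249] j [-0.718  0.184  0.15   2.203  1.574  0.254  2.565] open 0.014024130013624705 gf 29.896705001592636 F [ 0.599  0.243 -2.224]
travel [ 0.155 -0.055 -0.037] rot [-0.491  0.039 -0.066] axes 
t 19.2333 pos [0.619 0.254 0.249] j [-0.718  0.184  0.15   2.203  1.574  0.254  2.565] open 0.014024130013624705 gf 29.896705001592636 F [ 0.599  0.243 -2.224]
travel [ 0.155 -0.055 -0.037] rot [-0.735  0.073  0.183] axes
```

Rolling on alone would hold j7 at its end stop. Turning the final heading 20° clockwise gives the same mouth-down pose within range, so I'll use that.

>>> {"method": "jog_arm", "body": {"increments": [{"travel": [0, 0, 0], "rot": [-0.1, 0.01, 0], "jaw": 1}, {"travel": [0, 0, 0], "rot": [-0.2, 0.02, 0], "jaw": 1}, {"travel": [0, 0, 0], "rot": [-0.3, 0.02, 0], "jaw": 1}, {"travel": [0, 0, 0], "rot": [-0.4, 0.03, 0], "jaw": 1}, {"travel": [0, 0, 0], "rot": [-0.5, 0.04, 0], "jaw": 1}, {"travel": [0, 0, 0], "rot": [-0.5, 0.04, 0], "jaw": 1}, {"travel": [0, 0, 0], "rot": [-0.5, 0.04, 0], "jaw": 1}]}}

```text
t: 19.82
eef_pos: [0.6094, 0.2556, 0.2256]
orientation: [0.019, 0.912, -0.097, 0.398]
ft_force: [0.4, -0.1, -3.0]
opening: 0.0135
grasp_force: 29.9
```

```bash
cat >> h.py <<'E'
def fin(a,P): plan(P,R.from_euler('z',-a,degrees=True)*R2)
def jugtilt():
    "jug y axis angle from vertical-down (deg), assuming no slip; jy=(tx-ish)"
    p,r=pose(robot.sense()); m=r.as_matrix(); jy=(m[:,2]+m[:,0])/2**.5; jy2=(m[:,2]-m[:,0])/2**.5
    print('jy cand',jy,jy2)
E
python3 -c "
from h import *
fin(20,[.555,.275,.25]);fin(30,[.555,.275,.25]);jugtilt()"
```

```text
t 19.8167 pos [0.609 0.256 0.226] j [-0.146  0.384 -0.722  2.113  1.515  0.863  2.565] open 0.013464660028793323 gf 29.89422842860222 F [ 0.379 -0.11  -2.974]
travel [-0.143 -0.064 -0.388] rot [-0.013 -0.067 -0.103] axes 
t 19.8167 pos [0.609 0.256 0.226] j [-0.146  0.384 -0.722  2.113  1.515  0.863  2.565] open 0.013464660028793323 gf 29.89422842860222 F [ 0.379 -0.11  -2.974]
travel [-0.143 -0.064 -0.388] rot [-0.263 -0.059  0.14 ] axes 
jy cand [ 0.981 -0.193  0.033] [ 0.04   0.034 -0.999]
```

>>> {"method": "jog_arm", "body": {"increments": [{"travel": [0, 0, 0], "rot": [-0.1, 0, 0.08], "jaw": 1}, {"travel": [0, 0, 0], "rot": [-0.2, 0, 0.16], "jaw": 1}, {"travel": [0, 0, 0], "rot": [-0.3, 0, 0.24], "jaw": 1}, {"travel": [0, 0, 0], "rot": [-0.37, 0, 0.3], "jaw": 1}, {"travel": [0, 0, 0], "rot": [-0.37, 0, 0.3], "jaw": 1}, {"travel": [0, 0, 0], "rot": [-0.37, 0, 0.3], "jaw": 1}, {"travel": [0, 0, 0], "rot": [-0.37, 0, 0.3], "jaw": 1}]}}

```text
t: 20.4
eef_pos: [0.6104, 0.2543, 0.2259]
orientation: [0.074, 0.897, -0.199, 0.388]
ft_force: [-0.3, 0.5, -1.5]
opening: 0.0141
grasp_force: 29.9
```

```bash
python3 -c "
from h import *
fin(35,[.561,.294,.22]);jugtilt()"
```

```text
t 20.4 pos [0.61  0.254 0.226] j [-0.252  0.475 -0.703  1.979  1.362  1.101  2.518] open 0.014114146615606667 gf 29.894150644540787 F [-0.338  0.479 -1.54 ]
travel [-0.311 -0.104 -0.268] rot [-0.025 -0.053 -0.036] axes 
jy cand [ 0.91  -0.415  0.027] [ 0.033  0.009 -0.999]
```

```bash
cat >> h.py <<'E'
q1=R.from_quat([-.091,.92,.035,.38]);T1=np.array([.573,.2446,.1204])
crel=q1.inv().apply(J-.003*p_+.046*U-T1); rrel=q1.inv().apply(J-.003*p_+.046*U+.065*d-T1)
E
python3 -c "
from h import *
p,r=pose(robot.sense()); c=p+r.apply(crel); m=p+r.apply(rrel); print('center',c,'rim',m,(m-c)/.065)
for n in('top','scene'):
  C=snap(n,n+'8')
  print(n,proj(C,c),proj(C,m))
  for k in('jug_center','jug_rim','jug_handle'): print(k,[(np.round(x['pixel']),round(x['score'],2)) for x in robot.recognise(k,n)])
  # grey-jug mask outline near prediction
  hsv=cv2.cvtColor(C['image'],cv2.COLOR_RGB2HSV)
  X,Y=[int(v) for v in proj(C,c)]
  j=[proj(C,c+r.apply(q1.inv().apply(a*46*(-p_)*1e-3+b*65e-3*d+e*42e-3*U))) for a in(-1,1) for b in(-1,1) for e in(-1,1)]
  print(np.round(j).astype(int).tolist())
"
```

```text
center [0.678 0.224 0.217] rim [0.681 0.225 0.152] [ 0.034  0.017 -0.999]
top [np.float64(216.5572999139137), np.float64(176.76714835182608)] [np.float64(221.275471131805), np.float64(181.827924083979)]
jug_center [(array([218., 178.]), 0.9), (array([515., 252.]), 0.75), (array([290., 144.]), 0.56), (array([396., 198.]), 0.52)]
jug_rim [(array([216., 178.]), 0.95), (array([290., 145.]), 0.72), (array([514., 247.]), 0.59), (array([421., 237.]), 0.42)]
jug_handle [(array([513., 251.]), 0.92), (array([214., 178.]), 0.66), (array([290., 144.]), 0.59)]
[[238, 162], [222, 196], [245, 174], [231, 205], [200, 146], [185, 180], [211, 159], [197, 190]]
scene [np.float64(412.26506011622655), np.float64(300.63050103792614)] [np.float64(408.4131033599691), np.float64(317.0491820520581)]
jug_center [(array([173., 222.]), 0.96), (array([324., 364.]), 0.92), (array([411., 296.]), 0.9)]
jug_rim [(array([321., 365.]), 0.76), (array([411., 297.]), 0.57)]
jug_handle [(array([412., 299.]), 0.91), (array([320., 363.]), 0.87), (array([176., 218.]), 0.55)]
[[388, 282], [411, 261], [382, 316], [404, 296], [423, 306], [446, 283], [414, 340], [435, 318]]
```

```bash
cat >> h.py <<'E'
def target(c,h):
    "rim centre at c (xy), height h over tray floor, jug upright mouth down, present yaw"
    p,r=pose(robot.sense()); jy=r.apply(q1.inv().apply(d)); ax=np.cross(jy,-U)
    Rf=R.from_rotvec(ax/np.linalg.norm(ax)*np.arcsin(np.linalg.norm(ax)))*r if np.linalg.norm(ax)>1e-4 else r
    P=np.array([c[0],c[1],.004+h])-Rf.apply(rrel); print('P',P,'tilt',np.degrees(np.arcsin(np.linalg.norm(ax)))); print('rim now',p+r.apply(rrel)); plan(P,Rf)
E
python3 -c "
from h import *
target([.629,.263],.11)"
```

```text
P [0.561 0.294 0.19 ] tilt 2.1442074762562693
rim now [0.681 0.224 0.152]
t 20.8 pos [0.611 0.253 0.226] j [-0.247  0.475 -0.706  1.978  1.362  1.102  2.52 ] open 0.01343701495466614 gf 29.894028156995773 F [-0.644  0.617 -1.657]
travel [-0.462 -0.103 -0.132] rot [-0.041 -0.046 -0.042] axes
```

>>> {"method": "jog_arm", "body": {"increments": [{"travel": [-0.1, -0.02, -0.03], "rot": [-0.01, -0.01, -0.01], "jaw": 1}, {"travel": [-0.2, -0.05, -0.06], "rot": [-0.02, -0.02, -0.02], "jaw": 1}, {"travel": [-0.3, -0.07, -0.09], "rot": [-0.03, -0.03, -0.03], "jaw": 1}, {"travel": [-0.4, -0.09, -0.12], "rot": [-0.04, -0.045, -0.04], "jaw": 1}, {"travel": [-0.46, -0.1, -0.13], "rot": [-0.04, -0.045, -0.04], "jaw": 1}, {"travel": [-0.46, -0.1, -0.13], "rot": [-0.04, -0.045, -0.04], "jaw": 1}, {"travel": [-0.46, -0.1, -0.13], "rot": [-0.04, -0.045, -0.04], "jaw": 1}]}}

```text
t: 21.38
eef_pos: [0.5607, 0.2942, 0.1889]
orientation: [0.085, 0.903, -0.194, 0.374]
ft_force: [0.7, -0.1, -1.3]
opening: 0.0137
grasp_force: 29.9
```

```bash
python3 -c "
from h import *
target([.629,.263],.05)"
```

```text
P [0.561 0.294 0.13 ] tilt 0.001913731482150213
rim now [0.629 0.264 0.113]
t 21.3833 pos [0.561 0.294 0.189] j [-0.359  0.547 -0.724  1.983  1.34   1.188  2.429] open 0.013742124093641844 gf 29.893929362297058 F [ 0.695 -0.11  -1.294]
travel [-0.277 -0.001  0.282] rot [0. 0. 0.] axes
```

>>> {"method": "jog_arm", "body": {"increments": [{"travel": [-0.07, 0, 0.07], "rot": [0, 0, 0], "jaw": 1}, {"travel": [-0.15, 0, 0.15], "rot": [0, 0, 0], "jaw": 1}, {"travel": [-0.22, 0, 0.22], "rot": [0, 0, 0], "jaw": 1}, {"travel": [-0.28, 0, 0.28], "rot": [0, 0, 0], "jaw": 1}, {"travel": [-0.34, 0, 0.34], "rot": [0, 0, 0], "jaw": 1}, {"travel": [-0.4, 0, 0.4], "rot": [0, 0, 0], "jaw": 1}, {"travel": [-0.44, 0, 0.44], "rot": [0, 0, 0], "jaw": 1}, {"travel": [-0.44, 0, 0.44], "rot": [0, 0, 0], "jaw": 1}, {"travel": [-0.44, 0, 0.44], "rot": [0, 0, 0], "jaw": 1}]}}

```text
t: 22.13
eef_pos: [0.5614, 0.2926, 0.096]
orientation: [0.085, 0.902, -0.195, 0.374]
ft_force: [-1.2, 0.5, -1.1]
opening: 0.0143
grasp_force: 29.9
```

```bash
python3 -c "
from h import *
target([.629,.263],.0)
C=snap('scene','s9'); p,r=pose(robot.sense())
g=cv2.cvtColor(C['image'],cv2.COLOR_RGB2GRAY); L=cv2.createLineSegmentDetector().detect(g)[0][:,0]
c=p+r.apply(crel)
for a in(-1,1):
  for e in(-1,1):
    A,B=[np.array(proj(C,c+r.apply(q1.inv().apply(-a*.046*p_+b*.065*d+e*.042*U)))) for b in(-1,1)]
    u=(B-A)/np.linalg.norm(B-A); n=np.array([-u[1],u[0]])
    print('edge',A.round(1),B.round(1),'dir',np.degrees(np.arctan2(*u)).round(1))
    for l in L:
      P,Q=l[:2],l[2:]; v=Q-P; ln=np.linalg.norm(v); an=np.degrees(np.arctan2(v[0],v[1]))
      da=(an-np.degrees(np.arctan2(*u))+90)%180-90
      if ln>15 and abs(((P+Q)/2-A)@n)<6 and abs(da)<12 and 0<((P+Q)/2-A)@u<np.linalg.norm(B-A): print('   ',l.round(1),'off',(((P+Q)/2-A)@n).round(1),'dang',da.round(1))
"
```

```text
P [0.561 0.294 0.08 ] tilt 0.029913225171691496
rim now [0.629 0.262 0.02 ]
t 22.1333 pos [0.561 0.293 0.096] j [-0.417  0.712 -0.651  2.009  1.493  1.171  2.24 ] open 0.01428003329105541 gf 29.89358201622963 F [-1.242  0.474 -1.078]
travel [-0.08  -0.008  0.074] rot [-0.    -0.001 -0.   ] axes 
edge [402.2 303.7] [395.6 331.6] dir -13.3
    [395.7 330.9 402.7 302.7] off -0.0 dang -0.5
    [392.4 314.3 390.9 340.6] off 4.8 dang 10.1
edge [423.  283.5] [415. 312.] dir -15.6
edge [433.8 326.9] [424.4 353.8] dir -19.2
edge [454.2 305.1] [443.5 332.9] dir -21.1
    [451.5 313.5 440.7 338.1] off 0.2 dang -2.7
```

>>> {"method": "jog_arm", "body": {"increments": [{"travel": [-0.02, 0, 0.02], "rot": [0, 0, 0], "jaw": 1}, {"travel": [-0.035, 0, 0.035], "rot": [0, 0, 0], "jaw": 1}, {"travel": [-0.045, 0, 0.045], "rot": [0, 0, 0], "jaw": 1}, {"travel": [-0.055, 0, 0.055], "rot": [0, 0, 0], "jaw": 1}, {"travel": [-0.065, 0, 0.065], "rot": [0, 0, 0], "jaw": 1}, {"travel": [-0.065, 0, 0.065], "rot": [0, 0, 0], "jaw": 1}, {"travel": [-0.065, 0, 0.065], "rot": [0, 0, 0], "jaw": 1}]}}

```text
t: 22.77
eef_pos: [0.5612, 0.2928, 0.0823]
orientation: [0.085, 0.903, -0.195, 0.374]
ft_force: [1.1, 0.3, -2.5]
opening: 0.0138
grasp_force: 29.9
```

>>> {"method": "jog_arm", "body": {"increments": [{"travel": [-0.005, 0, 0.005], "rot": [0, 0, 0], "jaw": 1}, {"travel": [-0.01, 0, 0.01], "rot": [0, 0, 0], "jaw": 1}, {"travel": [-0.01, 0, 0.01], "rot": [0, 0, 0], "jaw": 1}, {"travel": [-0.01, 0, 0.01], "rot": [0, 0, 0], "jaw": 1}]}}

```text
t: 23.1
eef_pos: [0.5614, 0.293, 0.0815]
orientation: [0.085, 0.902, -0.195, 0.375]
ft_force: [-3.1, -0.1, 4.3]
opening: 0.0138
grasp_force: 29.9
```

```bash
python3 -c "
from h import *
target([.629,.263],.0)"
```

```text
P [0.561 0.294 0.08 ] tilt 0.157090989821794
rim now [0.629 0.262 0.006]
t 23.1 pos [0.561 0.293 0.082] j [-0.427  0.739 -0.64   2.009  1.519  1.171  2.209] open 0.013820885961584196 gf 29.890785813331604 F [-3.121 -0.094  4.284]
travel [-0.011 -0.004  0.007] rot [-0.002 -0.005 -0.002] axes
```

>>> {"method": "jog_arm", "body": {"increments": [{"travel": [-0.005, 0, 0.005], "rot": [0, 0, 0], "jaw": 1}, {"travel": [-0.005, 0, 0.005], "rot": [0, 0, 0], "jaw": 1}, {"travel": [-0.005, 0, 0.005], "rot": [0, 0, 0], "jaw": 1}]}}

```text
t: 23.35
eef_pos: [0.5613, 0.2931, 0.0815]
orientation: [0.085, 0.902, -0.195, 0.376]
ft_force: [-8.6, -1.0, 10.8]
opening: 0.0142
grasp_force: 29.9
```

>>> {"method": "jog_arm", "body": {"increments": [{"travel": [0, 0, 0], "rot": [0, 0, 0], "jaw": 0.6}, {"travel": [0, 0, 0], "rot": [0, 0, 0], "jaw": 0.4}, {"travel": [0, 0, 0], "rot": [0, 0, 0], "jaw": 0.2}, {"travel": [0, 0, 0], "rot": [0, 0, 0], "jaw": 0}, {"travel": [0, 0, 0], "rot": [0, 0, 0], "jaw": 0}]}}

```text
t: 23.77
eef_pos: [0.5614, 0.2926, 0.0792]
orientation: [0.085, 0.902, -0.195, 0.375]
ft_force: [-0.2, 1.5, 0.4]
opening: 0.0405
grasp_force: 0.0
```

>>> {"method": "jog_arm", "body": {"increments": [{"travel": [0, 0, -0.1], "rot": [0, 0, 0], "jaw": 0}, {"travel": [0, 0, -0.25], "rot": [0, 0, 0], "jaw": 0}, {"travel": [0, 0, -0.45], "rot": [0, 0, 0], "jaw": 0}, {"travel": [0, 0, -0.65], "rot": [0, 0, 0], "jaw": 0}, {"travel": [0, 0, -0.8], "rot": [0, 0, 0], "jaw": 0}, {"travel": [0, 0, -0.8], "rot": [0, 0, 0], "jaw": 0}]}}

```text
t: 24.27
eef_pos: [0.482, 0.3333, 0.1669]
orientation: [0.081, 0.903, -0.193, 0.375]
ft_force: [-0.7, 0.1, -1.4]
opening: 0.0457
grasp_force: 0.0
```

```bash
python3 -c "
from h import *
print(robot.sense()['joints'])
M=np.array([.629,.262,.004]);t=np.radians(10.7-35);dd=np.array([np.cos(t),np.sin(t),0]);pp=np.array([-dd[1],dd[0],0])
C0={n:cv2.imread(f'pics/{n}0.png') for n in('top','scene')}
for n in('scene','top'):
  C=snap(n,n+'10'); g=cv2.cvtColor(C['image'],cv2.COLOR_RGB2GRAY); L=cv2.createLineSegmentDetector().detect(g)[0][:,0]
  print(n,'center',proj(C,M+.065*U),[(np.round(x['pixel']),round(x['score'],2)) for x in robot.recognise('jug_center',n)],'cups',[(np.round(x['pixel']),round(x['score'],2)) for x in robot.recognise('cup_a_center',n)])
  E=[('v',M+a*.046*pp+e*.042*dd,M+a*.046*pp+e*.042*dd+.13*U) for a in(-1,1) for e in(-1,1)]+[('t',M+a*.046*pp+.042*dd+.13*U,M+a*.046*pp-.042*dd+.13*U) for a in(-1,1)]+[('t',M+.046*pp+a*.042*dd+.13*U,M-.046*pp+a*.042*dd+.13*U) for a in(-1,1)]
  for k,A,B in E:
    A,B=np.array(proj(C,A)),np.array(proj(C,B)); l0=np.linalg.norm(B-A);u=(B-A)/l0;nn=np.array([-u[1],u[0]])
    for l in L:
      P,Q=l[:2],l[2:];v=Q-P;da=(np.degrees(np.arctan2(*v)-np.arctan2(*u))+90)%180-90
      if np.linalg.norm(v)>.5*l0 and abs(((P+Q)/2-A)@nn)<6 and abs(da)<12 and 0<((P+Q)/2-A)@u<l0: print(k,A.round(1),B.round(1),'off',(((P+Q)/2-A)@nn).round(1),'dang',da.round(1))
"
```

```text
[-0.494  0.583 -0.766  2.026  1.306  1.278  2.27 ]
scene center [np.float64(422.49772290158035), np.float64(322.36194741420053)] [(array([424., 320.]), 0.81), (array([323., 364.]), 0.76), (array([175., 222.]), 0.68), (array([262., 253.]), 0.25)] cups [(array([483., 293.]), 0.88)]
v [394.8 334.9] [401.3 307.7] off 0.5 dang -6.4
v [394.8 334.9] [401.3 307.7] off -5.0 dang 10.4
v [442.1 335.9] [452.6 308.7] off 0.1 dang -0.7
t [401.3 307.7] [421.6 287.4] off -0.0 dang -1.3
t [432.7 330.6] [452.6 308.7] off -0.2 dang 2.1
t [432.7 330.6] [401.3 307.7] off 0.3 dang -0.3
top center [np.float64(213.04637192929408), np.float64(208.65582336628174)] [(array([514., 251.]), 0.93), (array([213., 211.]), 0.86), (array([290., 147.]), 0.76)] cups [(array([165., 274.]), 0.67)]
v [239.7 205.1] [231.6 195.9] off -0.1 dang 0.1
v [196.  220.3] [183.8 212.5] off -0.7 dang 1.6
t [231.6 195.9] [217.8 226.8] off 0.0 dang 0.4
t [197.8 181.9] [183.8 212.5] off 0.1 dang 0.1
t [183.8 212.5] [217.8 226.8] off 2.4 dang -8.2
t [183.8 212.5] [217.8 226.8] off -0.4 dang -1.4
```

The jug's edges match the predicted mouth-down pose, standing flat on the tray floor, to within half a pixel. It has been released and the arm is clear, so I'm handing in.

```bash
python3 -c "
from rig import robot
print(robot.job_done())"
```

```text
the job is handed in; nothing more can be done
None
```

The jug is off the hook and was laid on its side in the tray to change grip; it now stands mouth down on its rim in the tray's free half, released and with the arm clear. I handed the job in at about 24 s of the 54 s allowed, and no verdict was returned.

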